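# Fit the clamp nut of a multi-tube vortex mixer

### The arm

A 7-joint arm with a two-finger parallel gripper is mounted at the origin on the work surface. World frame = base frame: x ahead of the robot, y to its left, z up, the work surface at z = 0. Lengths are in m, angles in degrees, forces in N, time in s.
With the tool pointing down it reaches from about 0.4 to 0.875 m from the base axis. Payload 19.3 kg.
Tool frame: the origin (TCP) lies at the very end of the fingers, on their centre line; the grasp point (between the pads) lies 19 mm behind it; y points along the fingers, x is the direction in which the jaws open and shut, and the axes are right-handed (so a half turn about y gives the same grasp; the last joint's range is limited). The gripper opens to 85 mm and grips with 20 to 120 N. Pads are 22 mm wide; open, the fingers measure 114 mm over their backs; the gripper's body (76 mm by 85 mm) begins 54 mm behind the grasp point. The pads swing forward as they close: fully open they stand 13 mm farther back than shut.
Start: joints at [-76.673, 29.874, -2.08, 91.645, 1.215, 58.505, -6.463], TCP at [0.186, 0.597, 0.231] pointing down, gripper open.
Joint ranges: [-166.77, 166.77], [-17.47, 122.26], [-85.68, 81.53], [9.62, 139.38], [-72.42, 252.41], [9.2, 110.78], [-144.41, 144.41]. Speed limits (degrees/s): [108.29, 108.29, 136.94, 136.94, 172.46, 172.46, 172.46].

### API

Orientations are given as a 3x3 rotation matrix whose columns are the frame's x, y, z axes.
In Python, from workcell import arm gives the robot as it stands.
- The arm moves only by the tool servo_tool, never from a script. Its arguments are lists of equal length, an entry for each row: "offset": the shift along the tool's x, y, z each as a share of 800 mm, from -1 to 1, a list of three; "turn": the turn, a rotation vector about the tool's x, y, z each as a share of 30 degrees, from -1 to 1, a list of three; "hand": the finger opening in mm, from 0 to 85.4. A call has 1 to 20 rows; each row is the pose to reach, as a shift and turn from the pose commanded when the call began, along the tool's axes at that moment; what a row does not reach only later rows make up. A row lasts 1/8 s, in which the tool goes at most 62.5 mm and 10.7 degrees, less where a joint would pass 70% of its speed; a pose out of reach is approached as far as the arm can. A call with a number of a shift or a turn outside -1 to 1 is refused whole. A call with a gripper value outside its range is refused whole. The fingers move at their own pace and stop on an object; "grip_force" is the grip in N (left out, the last holds). Time passes only in rows, so rows that repeat a pose let the fingers close. It gives the time, the measured TCP pose, the force and the opening at its end, in the units of the state.
- arm.get_state(): the state, without advancing time (a new reading comes with each control period).
- arm.snapshot(name): name is "scene" or "side" or "wrist"; returns a dict with "image" (420x560x3 uint8, red, green, blue), "depth" (420x560 float32, m along the optical axis (not along the pixel's ray), 0 where there is no reading), "vertical_fov" (degrees; the focal length in pixels is half the picture's height over the tangent of half this angle, whatever the lens; pixels are square), "cx", "cy" (the principal point, pixels), "dist" ([k1, k2, p1, p2, k3] as OpenCV has them; the pictures are not rectified), "camera_from_world" (4x4, takes a point from world to camera coordinates); the wrist camera has in their place "T_tool_cam" (4x4, takes a point from camera to tool coordinates, whose origin is the TCP and whose axes are the tool frame's). Camera axes: x right, y down, z forward; pixel columns grow to the right and rows downward; lengths in m; the calibration is good to about 2 mm. A picture is of the moment at which its call begins: read the wrist's pose just before it.
- arm.job_done(): hands the job in, once; it reports no verdict.
The state is a dict: "clock": time; "qpos": joint angles; "dq": joint speeds; "effort": joint torques, N m; "tcp_pos": TCP position; "tool_rot": TCP orientation; "contact_force": force on the tool from outside, world axes, zero at the start; "moment": the same for the moment, N m; "gripper_width": finger opening in m.
Only numpy, scipy, OpenCV 4.12 (cv2) and the standard library are available. Lean on these libraries where they do the work, as an engineer would, in place of code of your own. Each camera call takes 0.05 s, during which the arm holds its last target. There are 200 camera calls.

### The job

The tube disc is already on the multi-tube vortex mixer; clamp it down with its red flange nut. Set the nut square on the threaded stud, flange down, turn it backwards (anticlockwise from above) until the thread drops in, then run it clockwise fully home, so that its flange lies flat on the grey hub, and let go. Leave the tip box, the bottle and the tube rack where they stand.

Things in the scene. Friction and masses are not known exactly. Their poses are not given: they have to be found in the camera images.
- nut_center (a point): Centre (on the axis, half-way up) of the loose red flange nut, 46 mm tall, 0.2 kg, standing on its flange on the bench: this point is 23 mm up. Flange: round, 76 mm across, 8 mm thick. Above it a hexagon 38 mm high, 54 mm across flats, 62 mm across corners. z: its axis, away from the flange; x: square out of one flat (flats every 60 degrees).
- nut_thread (a point): On the nut's axis, 14 mm above the flange's underside: the level of the three short thread segments inside it, 120 degrees apart, which leave an opening 29 mm wide for the stud. The nut is open right through.
- hub_seat (a point): On the mixer, on the stud's axis: the flat top of the grey hub (80 mm across) on which the nut's flange finally sits, 135 mm above the bench. z: up, along the stud; x: to the back of the mixer, away from its knob. The nut is home when nut_center is 23 mm above this point.
- stud_tip (a point): The top of the upright steel stud, on its axis, 41 mm above hub_seat. The stud has a 26 mm core, a nose that tapers to 12 mm across over the top 13 mm, and a coarse right-hand thread 37 mm across with three starts (pitch 8 mm, lead 24 mm a turn). Where round the stud the starts lie is not told.
- thread_end (a point): On the stud's axis, 27 mm above hub_seat: the level of the upper ends of the three threads. Set down at a chance angle, the nut rests on them with nut_center 30 to 38 mm above hub_seat. Turned back (anticlockwise) it rides up to 38 mm and drops to 30, every 120 degrees. From there 105 degrees clockwise bring it home. A loose fit, 1 to 2 mm; the nut drops by its own weight if not clamped.
- mixer: The multi-tube vortex mixer, fixed: a white box 200 x 220 mm, 103 mm high, knob on its front (-x side at yaw 0). Origin: centre of its underside. On top, centred, a black tube disc 170 mm across, its top 8 mm below hub_seat, with tube caps 5 mm high round its rim.
- shaft (a joint): Turn of the stud and tube disc together (rad, positive anticlockwise from above). The braked drive leaves them only a little free play, -0.1 to 0.1, without a spring: turning the nut takes them along to the end of the play in that direction.
- tip_box_center (a point): Centre of a loose pipette-tip box, 84 x 122 x 60 mm, blue with a pale lid, 30 mm above the bench. Bystander.
- bottle_center (a point): Centre of a loose bottle with an orange cap, 70 mm across, 140 mm tall. Bystander.
- rack_center (a point): Centre of a loose white tube rack with capped tubes, 70 x 160 mm, 72 mm tall. Bystander.
Things that resemble listed ones, but are neither listed nor needed, are in the scene too. Several things look just like the part that bears nut_center: the one meant starts farthest from the robot's base.

How it is judged (in metres and radians):
On the way, in this order (a step that is already met when the one before it is completed fails the run):
1. the nut sits on the end of the stud, upright and on its axis, flange down (horizontal distance between nut_center and hub_seat below 0.004 m and z of nut_center in the frame of hub_seat between 0.027 and 0.0405 m and angle between nut_center's own z axis and vertical below 0.15 rad), for 0.2 s.
2. turned backwards (the shaft's play is taken up anticlockwise), the nut has dropped into the thread: its centre less than 33.5 mm above hub_seat (value of joint shaft above 0.04 rad and z of nut_center in the frame of hub_seat between 0.026 and 0.0335 m and horizontal distance between nut_center and hub_seat below 0.004 m), for 0.1 s.
At the end, for the whole second after the job is handed in: The nut is screwed fully home on the stud and at rest: its flange is within 1.5 mm of the hub, its axis within 3 mm of the stud's and within 0.05 rad of upright (z of nut_center in the frame of hub_seat between 0.0215 and 0.0245 m and horizontal distance between nut_center and hub_seat below 0.003 m and angle between nut_center's own z axis and vertical below 0.05 rad); the robot touches nothing.
It fails at once if the tip box is moved more than 15 mm (distance of tip_box_center from where it was at the start of the episode above 0.015 m).
It fails at once if the bottle is moved more than 15 mm (distance of bottle_center from where it was at the start of the episode above 0.015 m).
It fails at once if the tube rack is moved more than 15 mm (distance of rack_center from where it was at the start of the episode above 0.015 m).
It also fails if it takes over 58 s, if anything falls off the work surface, if the arm or the gripper's body presses on something with over 40 N, if the wrist force passes 120 N, or if a joint passes its speed limit or range.

## Working session

There is one attempt and no reset: what is moved stays moved. The work goes in short steps, Python scripts to look and compute and a tool call to move; the robot and the scene stay as the last step left them, time stands still between calls to the robot, and variables do not carry over. Pictures are saved under pics/ and viewed, about 8 in all and at most 12, crops included, and the job is handed in when it is done.

Besides the shell and the picture viewer there is one more tool, called after ">>>" as a command line: name --argument value ..., lists and objects as JSON in quotes. servo_tool: Moves the arm, as the interface text tells. Shift numbers are shares of 800 mm and turn numbers shares of 30 degrees, none past 1 either way. Its arguments: {"type":"object","properties":{"offset":{"type":"array","items":{"type":"array","items":{"type":"number"}}},"turn":{"type":"array","items":{"type":"array","items":{"type":"number"}}},"hand":{"type":"array","items":{"type":"number"}},"grip_force":{"type":"number"}},"required":["offset","turn","hand"]}

```bash
ls; mkdir -p pics
cat > h.py <<'E'
import numpy as np, cv2
from workcell import arm
def K(s):
    f=210/np.tan(np.radians(s["vertical_fov"]/2)); return np.array([[f,0,s["cx"]],[0,f,s["cy"]],[0,0,1.]])
def cfw(s,st=None):
    if "camera_from_world" in s: return np.array(s["camera_from_world"])
    T=np.eye(4);T[:3,:3]=st["tool_rot"];T[:3,3]=st["tcp_pos"]
    return np.linalg.inv(T@np.array(s["T_tool_cam"]))
def rays(s,C,px):
    u=cv2.undistortPoints(np.array(px,float).reshape(-1,1,2),K(s),np.array(s["dist"],float)).reshape(-1,2)
    d=np.c_[u,np.ones(len(u))]@C[:3,:3]; o=-C[:3,:3].T@C[:3,3]; return o,d
def plane(s,C,px,z):
    o,d=rays(s,C,px); return o+d*((z-o[2])/d[:,2])[:,None]
def save(s,n,box=None,k=1):
    im=cv2.cvtColor(s["image"],cv2.COLOR_RGB2BGR)
    if box: x0,y0,x1,y1=box; im=im[y0:y1,x0:x1]
    cv2.imwrite(f"pics/{n}.png",cv2.resize(im,None,fx=k,fy=k,interpolation=cv2.INTER_CUBIC) if k!=1 else im)
E
python3 - <<'E'
from h import *
import pickle
st=arm.get_state();d={}
for n in("scene","side","wrist"):
    s=arm.snapshot(n);d[n]=s;save(s,n+"0")
pickle.dump((st,d),open("d0.pkl","wb"))
for n in d:
    s=d[n];C=cfw(s,st);print(n,-C[:3,:3].T@C[:3,3],C[2,:3],s["vertical_fov"])
    h=cv2.cvtColor(s["image"],cv2.COLOR_RGB2HSV)
    m=((h[...,0]<8)|(h[...,0]>172))&(h[...,1]>130)&(h[...,2]>60)
    nn,l,stt,c=cv2.connectedComponentsWithStats(m.astype(np.uint8))
    for i in range(1,nn):
        if stt[i,4]>60: print(stt[i],c[i],plane(s,C,[c[i]],.023))
im=np.hstack([cv2.cvtColor(d[n]["image"],cv2.COLOR_RGB2BGR) for n in("scene","side")])
print(st["tcp_pos"],st["tool_rot"])
E
```

```text
pics
scene [0.98541924 0.70826376 0.99110928] [-0.39150787 -0.57632453 -0.71733647] 49.69907695362006
[211 139  21  21 328] [220.84756098 149.79573171] [[ 0.470797   -0.39561557  0.023     ]]
[289 172  22  23 351] [299.82336182 183.54985755] [[ 0.34313806 -0.11378176  0.023     ]]
[184 190  24  25 416] [195.20673077 202.60817308] [[ 0.65579105 -0.21563017  0.023     ]]
side [-0.03124751 -0.65879172  1.0261944 ] [ 0.44818018  0.54321481 -0.70996633] 54.44345463971631
[344 250  23  25 437] [355.39359268 262.59954233] [[ 0.64867344 -0.2232957   0.023     ]]
[242 281  26  28 469] [254.28358209 295.14498934] [[ 0.3347869  -0.12297094  0.023     ]]
[342 324  28  30 566] [355.8869258  339.47526502] [[ 0.46245875 -0.40265256  0.023     ]]
wrist [0.1193263  0.61690329 0.37454043] [ 0.26137904 -0.08372217 -0.96159846] 65.2485468690062
[0.18628178 0.59621501 0.23071613] [[ 2.98151610e-01 -2.73384075e-04 -9.54518488e-01]
 [ 9.54517796e-01 -1.15201634e-03  2.98151723e-01]
 [-1.18113082e-03 -9.99999299e-01 -8.25255605e-05]]
```

View pics/scene0.png

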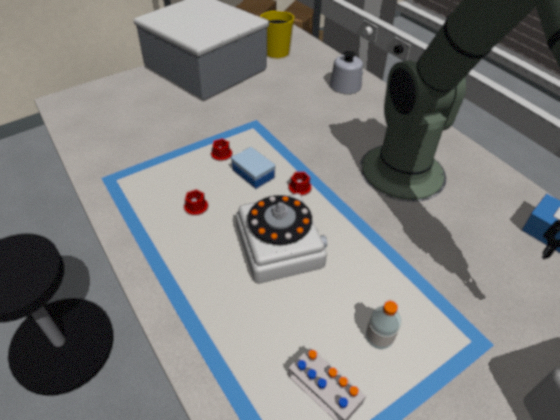

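View pics/side0.png

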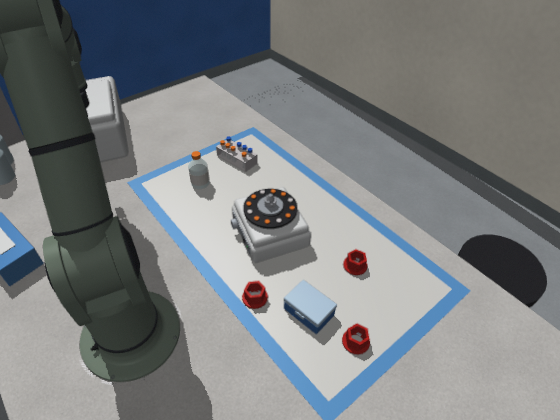

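The three red nuts are at scene px (221,150), (300,184) and (195,203). The one at (195,203), or side (355,262), gives (0.65,-0.22), r≈0.69 m, and is farthest from the base. The mixer's disc is at scene (281,219) and side (270,208). The bottle and rack are at +y, and the tip box is between the nuts.

Run:
```python
from h import *
import pickle
st,d=pickle.load(open("d0.pkl","rb"))
def tri(ps):
    A=np.zeros((3,3));b=np.zeros(3)
    for o,v in ps:
        v=v/np.linalg.norm(v);P=np.eye(3)-np.outer(v,v);A+=P;b+=P@o
    return np.linalg.solve(A,b)
S={n:(d[n],cfw(d[n])) for n in("scene","side")}
def T(a,b): return tri([(lambda o,v:(o,v[0]))(*rays(*S["scene"],[a])),(lambda o,v:(o,v[0]))(*rays(*S["side"],[b]))])
print("nut",T((195.2,202.6),(355.4,262.6)))
for n,c in(("scene",(281,219)),("side",(270,208))):
    s,C=S[n];h=cv2.cvtColor(s["image"],cv2.COLOR_RGB2HSV)
    m=(h[...,2]<70).astype(np.uint8);w=np.zeros_like(m);cv2.circle(w,c,42,1,-1);m&=w
    k=max(cv2.findContours(m,0,2)[0],key=cv2.contourArea).reshape(-1,2)
    w=plane(s,C,k,.127);hu=cv2.convexHull(w[:,:2].astype(np.float32))
    print(n,"disc",cv2.fitEllipse(hu),cv2.minEnclosingCircle(hu))
print("bottle",T((390,308),(196,155)),"knob",T((323,242),(236,224)))
ims=[]
for n,c in(("scene",(281,225)),("side",(270,215))):
    im=cv2.cvtColor(d[n]["image"],cv2.COLOR_RGB2BGR)[c[1]-50:c[1]+50,c[0]-50:c[0]+50]
    ims.append(cv2.resize(im,(400,400),interpolation=2))
cv2.imwrite("pics/c1.png",np.hstack(ims))
```

```text
nut [ 0.65334101 -0.22094891  0.01696222]
scene disc ((0.5349562168121338, 0.054052937775850296), (0.1647881269454956, 0.1692655086517334), 131.8045654296875) ((0.5350633263587952, 0.05429438129067421), 0.08481165766716003)
side disc ((0.5260037183761597, 0.0465068444609642), (0.16628511250019073, 0.17441564798355103), 142.39193725585938) ((0.5261916518211365, 0.04664552956819534), 0.08717796206474304)
bottle [0.4801061  0.41287469 0.13227117] knob [0.44116261 0.12454331 0.04245861]
```

View pics/c1.png

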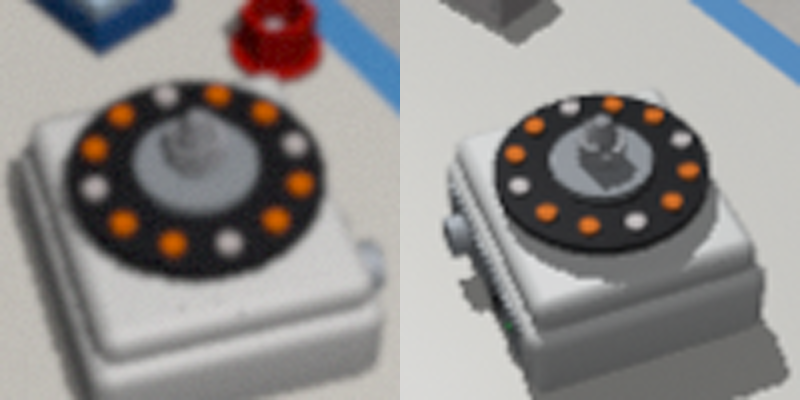

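>>> servo_tool --offset '[[0, -0.08, 0], [-0.1, -0.15, -0.1], [-0.523, -0.15, -0.614], [-0.523, -0.15, -0.614], [-0.523, -0.15, -0.614], [-0.523, -0.15, -0.614], [-0.523, -0.15, -0.614], [-0.523, -0.15, -0.614], [-0.523, -0.15, -0.614], [-0.523, -0.15, -0.614], [-0.523, -0.15, -0.614], [-0.523, -0.15, -0.614], [-0.523, -0.15, -0.614], [-0.523, -0.15, -0.614], [-0.523, -0.15, -0.614], [-0.523, -0.15, -0.614], [-0.523, -0.15, -0.614]]' --turn '[[0, 0, 0], [0, 0, 0], [0, 0, 0], [0, 0, 0], [0, 0, 0], [0, 0, 0], [0, 0, 0], [0, 0, 0], [0, 0, 0], [0, 0, 0], [0, 0, 0], [0, 0, 0], [0, 0, 0], [0, 0, 0], [0, 0, 0], [0, 0, 0], [0, 0, 0]]' --hand '[85, 85, 85, 85, 85, 85, 85, 85, 85, 85, 85, 85, 85, 85, 85, 85, 85]'

```text
clock: 2.28
tcp_pos: [0.5303, 0.0511, 0.3514]
tool_rot: [[0.298, 0.0, -0.955], [0.955, 0.0, 0.298], [0.0, -1.0, -0.0]]
contact_force: [-0.3, -0.3, 0.0]
gripper_width: 0.0847
```

Run:
```python
from h import *
import pickle
st=arm.get_state();s=arm.snapshot("wrist");pickle.dump((st,s),open("w1.pkl","wb"));save(s,"w1")
C=cfw(s,st);print(np.round(st["qpos"],1),np.round(st["tcp_pos"],4))
h,w=s["depth"].shape
uv=np.stack(np.meshgrid(np.arange(w),np.arange(h)),-1).reshape(-1,2)
o,d=rays(s,C,uv);P=o+d*s["depth"].reshape(-1,1)   # d has unit optical-axis component
P=P.reshape(h,w,3);np.save("P1.npy",P)
ok=s["depth"]>0
for a,b in((.165,.18),(.15,.165),(.13,.14),(.122,.13)):
    m=ok&(P[...,2]>a)&(P[...,2]<b)&(np.hypot(P[...,0]-.53,P[...,1]-.05)<.1)
    if m.sum()>10: q=P[m];print(a,b,m.sum(),q.mean(0),q.min(0),q.max(0))
```

```text
[-26.1  15.5  18.1  96.9  -5.1  68.4  66. ] [0.5303 0.0511 0.3514]
0.165 0.18 407 [0.52700451 0.05014587 0.17232084] [0.51676492 0.03831176 0.16510022] [0.53994307 0.06740978 0.17936945]
0.15 0.165 608 [0.5263962  0.05018812 0.15994487] [0.509504   0.03129846 0.15046377] [0.54662256 0.06814988 0.165     ]
0.13 0.14 4553 [0.52514804 0.05043653 0.13496332] [ 0.4494487  -0.0272846   0.13000561] [0.60461634 0.12811118 0.13868884]
0.122 0.13 11505 [0.52339942 0.05128634 0.12815747] [ 0.44395771 -0.0353785   0.12503947] [0.61328755 0.13450337 0.12999998]
```

View pics/w1.png

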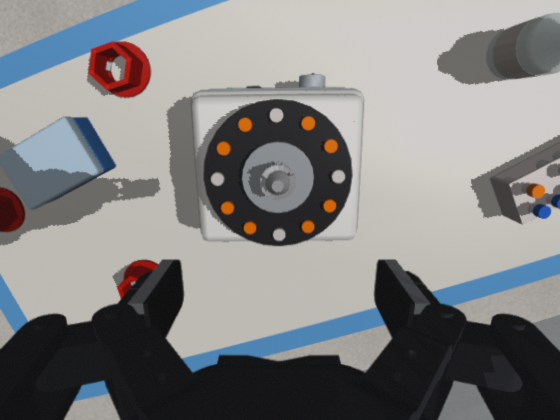

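Run:
```python
from h import *
import pickle
from scipy.optimize import least_squares
st,s=pickle.load(open("w1.pkl","rb"));C=cfw(s,st);P=np.load("P1.npy")
h=cv2.cvtColor(s["image"],cv2.COLOR_RGB2HSV)
def circ(xy):
    f=lambda p:np.hypot(*(xy-p[:2]).T)-p[2]
    r=least_squares(f,[*xy.mean(0),.04],loss="soft_l1",f_scale=.001);return r.x,np.abs(f(r.x)).mean()
def cont(m,c,r,z):
    w=np.zeros(m.shape,np.uint8);cv2.circle(w,c,r,1,-1);m=(m&(w>0)).astype(np.uint8)
    k=max(cv2.findContours(m,0,1)[0],key=cv2.contourArea).reshape(-1,2)
    return circ(plane(s,C,k,z)[:,:2])
print("disc",cont(h[...,2]<60,(278,172),90,.127))
print("hub",cont(h[...,2]>75,(278,176),42,.135))
# stud tip : depth-based
m=(P[...,2]>.1735)&(P[...,2]<.18)&(np.hypot(P[...,0]-.53,P[...,1]-.05)<.03)
ys,xs=np.nonzero(m);print("tip px",xs.mean(),ys.mean(),m.sum(),plane(s,C,[[xs.mean(),ys.mean()]],.176),np.median(P[m],0))
# target nut rough from depth/colour
r=((h[...,0]<8)|(h[...,0]>172))&(h[...,1]>130)&(h[...,2]>60)&(P[...,0]>.55)&(P[...,1]>-.3)
print("nut vis",P[r].min(0),P[r].max(0))
# caps -> yaw info & mixer box edges
b=(P[...,2]>.095)&(P[...,2]<.112)&(np.hypot(P[...,0]-.53,P[...,1]-.05)<.2)
print(cv2.minAreaRect(P[b][:,:2].astype(np.float32)))
save(s,"stud1",(228,126,328,226),6)
```

```text
disc (array([0.52857017, 0.04919644, 0.08315513]), np.float64(0.00029870383779950635))
hub (array([0.52888556, 0.04963921, 0.03965851]), np.float64(0.00027919882655067646))
tip px 277.2209944751381 184.49171270718233 181 [[0.52771913 0.04985548 0.176     ]] [0.52742302 0.04986848 0.1766858 ]
nut vis [ 0.61501281 -0.25163105  0.00517253] [ 0.65376125 -0.19092358  0.04941961]
((0.526986837387085, 0.04998103529214859), (0.20273274183273315, 0.17922373116016388), 73.19821166992188)
```

View pics/stud1.png

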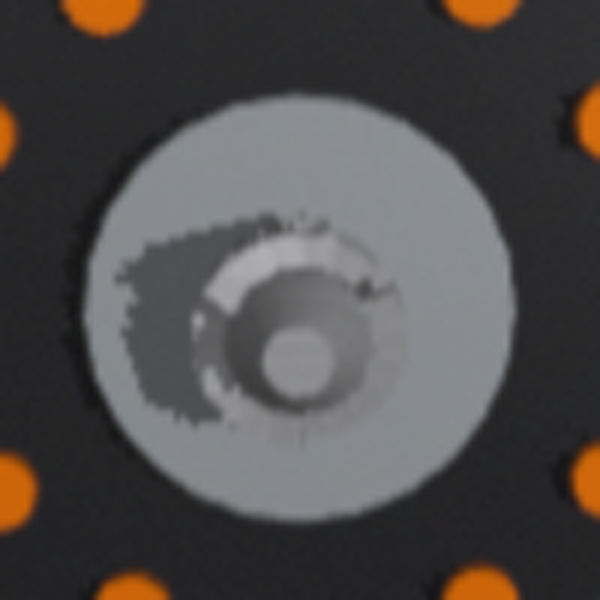

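>>> servo_tool --offset '[[-0.27, 0.06, -0.19], [-0.27, 0.06, -0.19], [-0.27, 0.06, -0.19], [-0.27, 0.06, -0.19], [-0.27, 0.06, -0.19], [-0.27, 0.06, -0.19], [-0.27, 0.06, -0.19], [-0.27, 0.06, -0.19]]' --turn '[[0, 0, 0], [0, 0, 0], [0, 0, 0], [0, 0, 0], [0, 0, 0], [0, 0, 0], [0, 0, 0], [0, 0, 0]]' --hand '[85, 85, 85, 85, 85, 85, 85, 85]'

```text
clock: 3.32
tcp_pos: [0.6113, -0.1993, 0.3038]
tool_rot: [[0.297, 0.001, -0.955], [0.955, 0.0, 0.297], [0.001, -1.0, -0.001]]
contact_force: [0.7, -0.8, 0.0]
gripper_width: 0.0849
```

The hub circle, in the crop about (300,308), fits R=39.7 mm at (0.5289,0.0496). The stud tip flat is at crop (298,360), or full px (277.7,186).

Run:
```python
from h import *
import pickle
from scipy.optimize import least_squares
st,s=pickle.load(open("w1.pkl","rb"));print("tip",plane(s,cfw(s,st),[[277.7,186.]],.176))
st=arm.get_state();s=arm.snapshot("wrist");pickle.dump((st,s),open("w2.pkl","wb"));save(s,"w2");C=cfw(s,st)
print(np.round(st["qpos"],1),st["tcp_pos"])
h=cv2.cvtColor(s["image"],cv2.COLOR_RGB2HSV)
hh,w=s["depth"].shape
uv=np.stack(np.meshgrid(np.arange(w),np.arange(hh)),-1).reshape(-1,2)
o,d=rays(s,C,uv);P=(o+d*s["depth"].reshape(-1,1)).reshape(hh,w,3)
r=((h[...,0]<8)|(h[...,0]>172))&(h[...,1]>120)&(h[...,2]>40)&(np.hypot(P[...,0]-.65,P[...,1]+.22)<.07)
ys,xs=np.nonzero(r);print("px box",xs.min(),ys.min(),xs.max(),ys.max())
for a,b,n in((.005,.012,"flange"),(.042,.05,"hextop")):
    m=r&(P[...,2]>a)&(P[...,2]<b);q=P[m];print(n,m.sum(),q.mean(0),q.min(0),q.max(0))
    k=max(cv2.findContours(m.astype(np.uint8),0,1)[0],key=cv2.contourArea).reshape(-1,2)
    z=.008 if n=="flange" else .046
    X=plane(s,C,k,z)[:,:2].astype(np.float32);print(cv2.minEnclosingCircle(X))
    if n=="hextop":
        hu=cv2.convexHull(X);ap=cv2.approxPolyN(hu,6).reshape(-1,2) if hasattr(cv2,"approxPolyN") else cv2.approxPolyDP(hu,.006,True).reshape(-1,2)
        print(ap,ap.mean(0));e=np.roll(ap,-1,0)-ap;L=np.hypot(*e.T);print("len",L,"ang",np.degrees(np.arctan2(e[:,1],e[:,0]))%60)
        # flat fit of hexagon: centre, angle
        pts=hu.reshape(-1,2)
save(s,"nut2",(max(xs.min()-20,0),max(ys.min()-20,0),xs.max()+20,min(ys.max()+20,420)),4)
```

```text
tip [[0.52932095 0.04985357 0.176     ]]
[ -1.2  29.5  21.9  84.5 -11.5  68.1  95.1] [ 0.61133945 -0.19933506  0.30380555]
px box 246 174 299 230
flange 621 [ 0.63884846 -0.21554277  0.0090798 ] [ 0.61493808 -0.25851053  0.00626754] [ 0.67897099 -0.18441357  0.01197484]
((0.6520975828170776, -0.22139674425125122), 0.03730800747871399)
hextop 756 [ 0.65102258 -0.22157804  0.04680743] [ 0.62134063 -0.24988362  0.04217717] [ 0.68265864 -0.19313427  0.04929977]
((0.6518865823745728, -0.22178108990192413), 0.031084002926945686)
[[ 0.63211226 -0.24612847]
 [ 0.663984   -0.25041667]
 [ 0.6830845  -0.22626768]
 [ 0.6710432  -0.1968674 ]
 [ 0.6386424  -0.19263296]
 [ 0.6206389  -0.2173584 ]] [ 0.6515842  -0.22161192]
len [0.03215892 0.03078964 0.03177056 0.03267637 0.03058549 0.03097346] ang [52.33713  51.657986 52.2722   52.554245 53.94033  51.741867]
```

View pics/nut2.png

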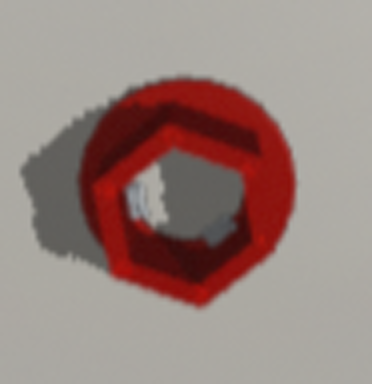

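>>> servo_tool --offset '[[-0.0117, 0.07, -0.0566], [-0.0117, 0.14, -0.0566], [-0.0117, 0.21, -0.0566], [-0.0117, 0.26, -0.0566], [-0.0117, 0.29, -0.0566], [-0.0117, 0.32, -0.0566], [-0.0117, 0.345, -0.0566], [-0.0117, 0.3625, -0.0566], [-0.0117, 0.3625, -0.0566], [-0.0117, 0.3625, -0.0566], [-0.0117, 0.3625, -0.0566], [-0.0117, 0.3625, -0.0566], [-0.0117, 0.3625, -0.0566], [-0.0117, 0.3625, -0.0566], [-0.0117, 0.3625, -0.0566], [-0.0117, 0.3625, -0.0566], [-0.0117, 0.3625, -0.0566]]' --turn '[[0, -0.2, 0], [0, -0.32, 0], [0, -0.32, 0], [0, -0.32, 0], [0, -0.32, 0], [0, -0.32, 0], [0, -0.32, 0], [0, -0.32, 0], [0, -0.32, 0], [0, -0.32, 0], [0, -0.32, 0], [0, -0.32, 0], [0, -0.32, 0], [0, -0.32, 0], [0, -0.32, 0], [0, -0.32, 0], [0, -0.32, 0]]' --hand '[85, 85, 85, 85, 85, 85, 85, 85, 85, 85, 45, 45, 45, 45, 45, 45, 45]' --grip_force 60

```text
clock: 5.5
tcp_pos: [0.652, -0.2233, 0.0141]
tool_rot: [[0.135, 0.001, -0.991], [0.991, -0.0, 0.135], [-0.0, -1.0, -0.001]]
contact_force: [-0.7, 0.9, 7.4]
gripper_width: 0.0533
```

>>> servo_tool --offset '[[0, -0.07, 0], [0, -0.14, 0], [0.02, -0.21, 0.01], [0.06, -0.27, 0.04], [0.12, -0.27, 0.08], [0.18, -0.27, 0.12], [0.24, -0.27, 0.16], [0.3, -0.27, 0.19], [0.3155, -0.27, 0.198], [0.3155, -0.27, 0.198], [0.3155, -0.27, 0.198], [0.3155, -0.27, 0.198]]' --turn '[[0, 0, 0], [0, 0, 0], [0, -0.2, 0], [0, -0.4, 0], [0, -0.6, 0], [0, -0.8, 0], [0, -1, 0], [0, -1, 0], [0, -1, 0], [0, -1, 0], [0, -1, 0], [0, -1, 0]]' --hand '[45, 45, 45, 45, 45, 45, 45, 45, 45, 45, 45, 45]'

```text
clock: 7.0
tcp_pos: [0.5289, 0.0469, 0.2292]
tool_rot: [[-0.377, -0.0, -0.926], [0.926, -0.0, -0.377], [-0.0, -1.0, 0.0]]
contact_force: [0.3, 0.4, -3.0]
gripper_width: 0.0531
```

>>> servo_tool --offset '[[0, 0, 0], [0, 0, 0], [0, 0, 0], [0, 0, 0], [0, 0, 0], [0, 0, 0]]' --turn '[[0, -0.3, 0], [0, -0.6, 0], [0, -0.8, 0], [0, -0.8, 0], [0, -0.8, 0], [0, -0.8, 0]]' --hand '[45, 45, 45, 45, 45, 45]'

```text
clock: 7.75
tcp_pos: [0.5287, 0.0481, 0.2293]
tool_rot: [[-0.721, -0.0, -0.693], [0.693, -0.0, -0.721], [-0.0, -1.0, 0.0]]
contact_force: [-0.1, -0.2, -2.2]
gripper_width: 0.0533
```

Run:
```python
from h import *
import pickle
st=arm.get_state();s=arm.snapshot("wrist");q={n:arm.snapshot(n) for n in("scene","side")}
pickle.dump((st,s,q),open("w3.pkl","wb"));C=cfw(s,st)
print(np.round(st["qpos"],1),st["tcp_pos"],st["contact_force"],st["gripper_width"])
I=[cv2.resize(cv2.cvtColor(s["image"],cv2.COLOR_RGB2BGR)[220:420,180:380],(400,400))]
for n,c in(("scene",(281,205)),("side",(270,195))):
    I.append(cv2.resize(cv2.cvtColor(q[n]["image"],cv2.COLOR_RGB2BGR)[c[1]-50:c[1]+50,c[0]-50:c[0]+50],(200,200)))
cv2.imwrite("pics/w3.png",np.hstack([I[0],np.vstack(I[1:])]))
```

```text
[-14.6  21.5   3.9 106.2  -1.8  52.4 126.3] [0.52867772 0.04809626 0.22925447] [-0.11148843 -0.24591147 -2.21350905] 0.05329086423115587
```

View pics/w3.png

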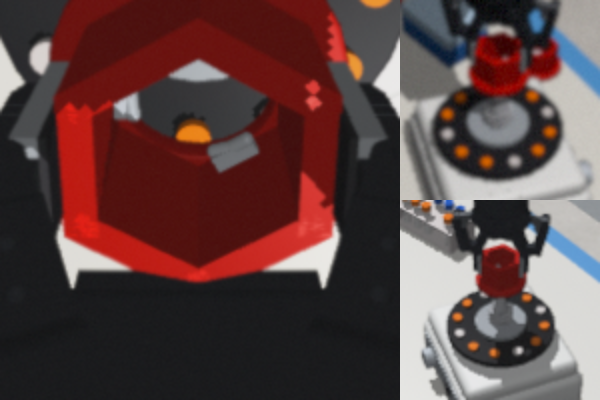

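The wrist crop shows the nut sitting square between the jaws. The hex's near corner is at crop (197,282), with corners at (62,238) and (338,235). Turning anticlockwise raises j7, now at 126°, so I'll unwind clockwise before placing.

>>> servo_tool --offset '[[0, 0, 0], [0, 0, 0], [0, 0, 0], [0, 0, 0]]' --turn '[[0, 0.3, 0], [0, 0.65, 0], [0, 1, 0], [0, 1, 0]]' --hand '[45, 45, 45, 45]'

```text
clock: 8.4
tcp_pos: [0.5287, 0.0484, 0.2293]
tool_rot: [[-0.281, 0.0, -0.96], [0.96, -0.0, -0.281], [-0.0, -1.0, 0.0]]
contact_force: [-0.6, -0.1, -2.3]
gripper_width: 0.0534
```

>>> servo_tool --offset '[[0, 0, 0], [0, 0, 0], [0, 0, 0], [0, 0, 0]]' --turn '[[0, 0.3, 0], [0, 0.65, 0], [0, 1, 0], [0, 1, 0]]' --hand '[45, 45, 45, 45]'

```text
clock: 8.9
tcp_pos: [0.5286, 0.0484, 0.2292]
tool_rot: [[0.233, -0.0, -0.972], [0.972, -0.0, 0.233], [-0.0, -1.0, 0.0]]
contact_force: [-0.5, 0.5, -2.2]
gripper_width: 0.053
```

>>> servo_tool --offset '[[0, 0, 0], [0, 0, 0], [0, 0, 0], [0, 0, 0]]' --turn '[[0, 0.3, 0], [0, 0.65, 0], [0, 1, 0], [0, 1, 0]]' --hand '[45, 45, 45, 45]'

```text
clock: 9.4
tcp_pos: [0.5286, 0.0484, 0.2292]
tool_rot: [[0.686, -0.0, -0.727], [0.727, -0.0, 0.686], [-0.0, -1.0, -0.0]]
contact_force: [0.3, 0.9, -3.4]
gripper_width: 0.0532
```

>>> servo_tool --offset '[[0, 0, 0], [0, 0, 0], [0, 0, 0], [0, 0, 0], [0, 0, 0]]' --turn '[[0, 0.3, 0], [0, 0.65, 0], [0, 1, 0], [0, 1, 0], [0, 1, 0]]' --hand '[45, 45, 45, 45, 45]'

```text
clock: 10.02
tcp_pos: [0.5286, 0.0482, 0.2293]
tool_rot: [[0.958, -0.0, -0.288], [0.288, 0.0, 0.958], [-0.0, -1.0, 0.0]]
contact_force: [1.2, -1.1, -2.1]
gripper_width: 0.0531
```

```bash
cat > m.py <<'E'
from h import *
def nut(s,st,ztop,show=True):
    C=cfw(s,st);h=cv2.cvtColor(s["image"],cv2.COLOR_RGB2HSV)
    hh,w=s["depth"].shape;uv=np.stack(np.meshgrid(np.arange(w),np.arange(hh)),-1).reshape(-1,2)
    o,d=rays(s,C,uv);P=(o+d*s["depth"].reshape(-1,1)).reshape(hh,w,3)
    r=((h[...,0]<8)|(h[...,0]>172))&(h[...,1]>120)&(h[...,2]>40)&(s["depth"]>0)
    r&=np.hypot(P[...,0]-st["tcp_pos"][0],P[...,1]-st["tcp_pos"][1])<.06
    zs=P[r][:,2];hist,e=np.histogram(zs[zs>ztop-.012],bins=24);zt=np.median(zs[np.abs(zs-ztop)<.006])
    m=r&(np.abs(P[...,2]-ztop)<.006)
    k=np.vstack(cv2.findContours(m.astype(np.uint8),0,1)[0]).reshape(-1,2)
    X=plane(s,C,k,ztop)[:,:2].astype(np.float32);hu=cv2.convexHull(X)
    ap=cv2.approxPolyN(hu,6).reshape(-1,2)
    print("top z",zt,m.sum(),"circle",cv2.minEnclosingCircle(hu),"verts",ap.mean(0));e=np.roll(ap,-1,0)-ap
    print("len",np.hypot(*e.T).round(4),"ang",(np.degrees(np.arctan2(e[:,1],e[:,0]))%60).round(1))
E
python3 - <<'E'
from m import *
import pickle
st,s,q=pickle.load(open("w3.pkl","rb"));nut(s,st,.2613)
st=arm.get_state();s=arm.snapshot("wrist")
print(np.round(st["qpos"],1),st["tcp_pos"],st["contact_force"],st["tool_rot"]);nut(s,st,st["tcp_pos"][2]+.032)
E
```

```text
top z 0.2620743788176002 8603 circle ((0.5279812216758728, 0.04756760224699974), 0.03199014067649841) verts [0.52779835 0.04887376]
len [0.0392 0.0342 0.0253 0.0336 0.0316 0.0316] ang [46.   3.5 47.6 46.2 46.4 46.2]
[-35.6  24.4  32.4 107.2 -16.1  52.9  21. ] [0.52859529 0.04824762 0.22926529] [ 1.22256622 -1.07421324 -2.07482502] [[ 9.57745678e-01 -1.56201910e-04 -2.87616399e-01]
 [ 2.87616407e-01  3.62778923e-05  9.57745687e-01]
 [-1.39167589e-04 -9.99999987e-01  7.96712267e-05]]
top z 0.26219513794778065 8637 circle ((0.5278230905532837, 0.04788520932197571), 0.03214772418141365) verts [0.52907485 0.04743816]
len [0.0393 0.0339 0.025  0.0338 0.0318 0.0316] ang [46.7  4.  47.5 45.7 47.  46.2]
```

>>> servo_tool --offset '[[0.0014, 0, 0.0017], [0.0014, 0.02, 0.0017], [0.0014, 0.04, 0.0017], [0.0014, 0.05, 0.0017], [0.0014, 0.057, 0.0017], [0.0014, 0.063, 0.0017], [0.0014, 0.068, 0.0017], [0.0014, 0.072, 0.0017], [0.0014, 0.076, 0.0017], [0.0014, 0.079, 0.0017], [0.0014, 0.079, 0.0017], [0.0014, 0.079, 0.0017]]' --turn '[[0, 0.2, 0], [0, 0.43, 0], [0, 0.43, 0], [0, 0.43, 0], [0, 0.43, 0], [0, 0.43, 0], [0, 0.43, 0], [0, 0.43, 0], [0, 0.43, 0], [0, 0.43, 0], [0, 0.43, 0], [0, 0.43, 0]]' --hand '[45, 45, 45, 45, 45, 45, 45, 45, 45, 45, 45, 45]'

```text
clock: 11.58
tcp_pos: [0.5294, 0.0499, 0.1662]
tool_rot: [[0.998, 0.0, -0.058], [0.058, 0.0, 0.998], [0.0, -1.0, 0.0]]
contact_force: [-0.4, -0.1, -2.1]
gripper_width: 0.053
```

Run:
```python
from m import *
import pickle
st=arm.get_state();s=arm.snapshot("wrist");q=arm.snapshot("side")
print(np.round(st["qpos"],1),st["tcp_pos"],st["contact_force"],st["moment"]);nut(s,st,st["tcp_pos"][2]+.032)
a=cv2.resize(cv2.cvtColor(s["image"],cv2.COLOR_RGB2BGR)[220:420,180:380],(400,400))
b=cv2.resize(cv2.cvtColor(q["image"],cv2.COLOR_RGB2BGR)[145:245,220:320],(400,400))
cv2.imwrite("pics/w4.png",np.hstack([a,b]))
```

```text
[-35.3  30.1  32.6 110.6 -22.2  45.5  13. ] [0.52941477 0.04985775 0.16619194] [-0.4043323  -0.06000336 -2.05891511] [-0.02099046 -0.0234651  -0.00517984]
top z 0.19911896722882724 8680 circle ((0.528658390045166, 0.04929986223578453), 0.032021522521972656) verts [0.5298122  0.04884838]
len [0.0317 0.0318 0.0391 0.0339 0.0257 0.0334] ang [33.  33.2 33.2 50.4 33.9 33.4]
```

View pics/w4.png

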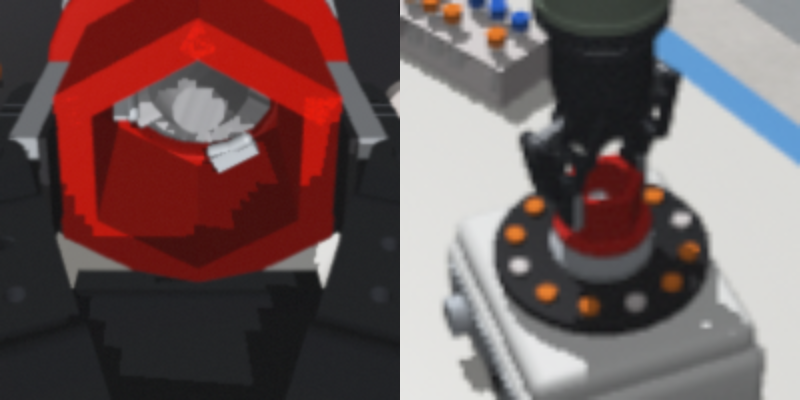

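The stud shows inside the bore, with its tip at about crop (200,105), and nothing is in contact. I'll ease the jaws to let the nut drop.

>>> servo_tool --offset '[[0, 0, 0], [0, 0, 0], [0, 0, 0], [0, 0, 0], [0, 0, 0], [0, 0, 0]]' --turn '[[0, 0, 0], [0, 0, 0], [0, 0, 0], [0, 0, 0], [0, 0, 0], [0, 0, 0]]' --hand '[57, 57, 57, 57, 57, 57]'

```text
clock: 12.42
tcp_pos: [0.5293, 0.0498, 0.1661]
tool_rot: [[0.998, -0.0, -0.058], [0.058, -0.0, 0.998], [-0.0, -1.0, -0.0]]
contact_force: [0.2, -0.6, 0.1]
gripper_width: 0.0566
```

```bash
cat >> m.py <<'E'
def top(s,st):
    """height of hex-top centre above hub, from depth of the red top ring fitted as a plane"""
    C=cfw(s,st);h=cv2.cvtColor(s["image"],cv2.COLOR_RGB2HSV)
    hh,w=s["depth"].shape;uv=np.stack(np.meshgrid(np.arange(w),np.arange(hh)),-1).reshape(-1,2)
    o,d=rays(s,C,uv);P=(o+d*s["depth"].reshape(-1,1)).reshape(hh,w,3)
    r=((h[...,0]<8)|(h[...,0]>172))&(h[...,1]>120)&(h[...,2]>40)&(s["depth"]>0)&(np.hypot(P[...,0]-.529,P[...,1]-.0497)<.04)
    q=P[r];z0=np.percentile(q[:,2],98);m=r&(P[...,2]>z0-.004);q=P[m]
    A=np.c_[q[:,:2]-[.529,.0497],np.ones(len(q))];c=np.linalg.lstsq(A,q[:,2],rcond=None)[0]
    k=np.vstack(cv2.findContours(m.astype(np.uint8),0,1)[0]).reshape(-1,2)
    hu=cv2.convexHull(plane(s,C,k,c[2])[:,:2].astype(np.float32))
    e=cv2.approxPolyN(hu,6).reshape(-1,2);e=np.roll(e,-1,0)-e;a=np.degrees(np.arctan2(e[:,1],e[:,0]))%60
    yaw=np.degrees(np.arctan2(st["tool_rot"][1][0],st["tool_rot"][0][0]))
    print("centre above hub mm",round((c[2]-.023-.135)*1e3,1),"tilt",c[:2].round(3),"c",np.round(cv2.minEnclosingCircle(hu)[0],4),"normal%60",np.median((a+30)%60).round(1),"tool%60",round(yaw%60,1))
def look(name=None):
    st=arm.get_state();s=arm.snapshot("wrist");top(s,st)
    print("t",st["clock"],"q7",round(st["qpos"][6],1),np.round(st["tcp_pos"],4),np.round(st["contact_force"],1),np.round(st["moment"],2),st["gripper_width"])
    if name:
        q=arm.snapshot("side")
        a=cv2.resize(cv2.cvtColor(s["image"],cv2.COLOR_RGB2BGR)[220:420,180:380],(400,400))
        b=cv2.resize(cv2.cvtColor(q["image"],cv2.COLOR_RGB2BGR)[145:245,220:320],(400,400))
        cv2.imwrite(f"pics/{name}.png",np.hstack([a,b]))
E
python3 -c "from m import *; look()"
```

```text
centre above hub mm 36.4 tilt [-0.016  0.001] c [0.5291 0.0491] normal%60 3.4 tool%60 3.3
t 12.425 q7 13.0 [0.5293 0.0498 0.1661] [ 0.2 -0.6  0.1] [0.03 0.04 0.04] 0.05664262488068814
```

The nut has dropped onto the threads: the force changed by 2 N, its centre is about 36 mm above the hub, and it is coaxial. Next I turn it back.

>>> servo_tool --offset '[[0, 0, 0], [0, 0, 0], [0, 0, 0], [0, 0, 0], [0, 0, 0], [0, 0, 0], [0, 0, 0], [0, 0, 0], [0, 0, 0]]' --turn '[[0, -0.12, 0], [0, -0.25, 0], [0, -0.37, 0], [0, -0.5, 0], [0, -0.62, 0], [0, -0.75, 0], [0, -0.87, 0], [0, -1, 0], [0, -1, 0]]' --hand '[57, 57, 57, 57, 57, 57, 57, 57, 57]'

```text
clock: 13.6
tcp_pos: [0.5294, 0.0498, 0.1662]
tool_rot: [[0.836, 0.0, -0.549], [0.549, 0.0, 0.836], [0.0, -1.0, 0.0]]
contact_force: [0.5, 1.5, 0.1]
gripper_width: 0.057
```

```bash
python3 -c "from m import *; look()"
```

```text
centre above hub mm 37.1 tilt [-0.006  0.004] c [0.5282 0.0498] normal%60 25.5 tool%60 33.3
t 13.6 q7 37.1 [0.5294 0.0498 0.1662] [0.5 1.5 0.1] [ 0.13 -0.    0.03] 0.057035147490453846
```

>>> servo_tool --offset '[[0, 0, 0], [0, 0, 0], [0, 0, 0], [0, 0, 0], [0, 0, 0], [0, 0, 0], [0, 0, 0], [0, 0, 0], [0, 0, 0]]' --turn '[[0, -0.12, 0], [0, -0.25, 0], [0, -0.37, 0], [0, -0.5, 0], [0, -0.62, 0], [0, -0.75, 0], [0, -0.87, 0], [0, -1, 0], [0, -1, 0]]' --hand '[57, 57, 57, 57, 57, 57, 57, 57, 57]'

```text
clock: 14.78
tcp_pos: [0.5294, 0.0498, 0.1662]
tool_rot: [[0.45, 0.0, -0.893], [0.893, 0.0, 0.45], [0.0, -1.0, -0.0]]
contact_force: [0.2, 0.7, 1.2]
gripper_width: 0.0569
```

```bash
python3 -c "from m import *; look()"
```

```text
centre above hub mm 39.1 tilt [-0.007  0.001] c [0.5282 0.0498] normal%60 56.1 tool%60 3.2
t 14.775 q7 61.5 [0.5294 0.0498 0.1662] [0.2 0.7 1.2] [ 0.   -0.03 -0.01] 0.056931476227407594
```

>>> servo_tool --offset '[[0, 0, 0], [0, 0, 0], [0, 0, 0], [0, 0, 0], [0, 0, 0], [0, 0, 0]]' --turn '[[0, -0.1, 0], [0, -0.2, 0], [0, -0.3, 0], [0, -0.4, 0], [0, -0.4, 0], [0, -0.4, 0]]' --hand '[57, 57, 57, 57, 57, 57]'

```text
clock: 15.58
tcp_pos: [0.5292, 0.0498, 0.166]
tool_rot: [[0.255, -0.0, -0.967], [0.967, -0.0, 0.255], [-0.0, -1.0, 0.0]]
contact_force: [0.1, -0.1, 0.1]
gripper_width: 0.0569
```

```bash
python3 -c "from m import *; look('w5')"
```

```text
centre above hub mm 39.7 tilt [-0.005 -0.001] c [0.5278 0.0499] normal%60 7.8 tool%60 15.2
t 15.575 q7 71.5 [0.5292 0.0498 0.166 ] [ 0.1 -0.1  0.1] [ 0.02 -0.06 -0.05] 0.056867877270987154
```

View pics/w5.png

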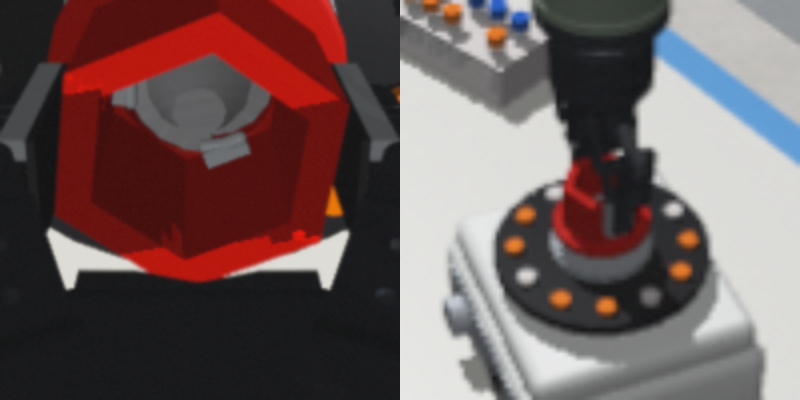

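The nut is still riding on the thread ends at 38–39 mm. The wrist crop shows the stud centred in the bore at about (200,105). I'll keep turning.

>>> servo_tool --offset '[[0, 0, 0], [0, 0, 0], [0, 0, 0], [0, 0, 0], [0, 0, 0], [0, 0, 0]]' --turn '[[0, -0.1, 0], [0, -0.2, 0], [0, -0.3, 0], [0, -0.4, 0], [0, -0.4, 0], [0, -0.4, 0]]' --hand '[57, 57, 57, 57, 57, 57]'

```text
clock: 16.42
tcp_pos: [0.5293, 0.0499, 0.1661]
tool_rot: [[0.048, -0.0, -0.999], [0.999, -0.0, 0.048], [-0.0, -1.0, 0.0]]
contact_force: [-0.1, 0.9, 0.1]
gripper_width: 0.057
```

```bash
python3 -c "from m import *; look()"
```

```text
centre above hub mm 32.8 tilt [-0.001  0.   ] c [0.5284 0.0497] normal%60 21.0 tool%60 27.3
t 16.425 q7 81.5 [0.5293 0.0499 0.1661] [-0.1  0.9  0.1] [0.07 0.03 0.  ] 0.057033540487576924
```

It dropped, from 39.7 to 32.8 mm measured, with a camera bias of about +1 mm. I'll nudge a bit further back to be sure the play is taken up, and hold. Then clockwise.

>>> servo_tool --offset '[[0, 0, 0], [0, 0, 0], [0, 0, 0], [0, 0, 0], [0, 0, 0]]' --turn '[[0, -0.05, 0], [0, -0.1, 0], [0, -0.1, 0], [0, -0.1, 0], [0, -0.1, 0]]' --hand '[57, 57, 57, 57, 57]'

```text
clock: 17.1
tcp_pos: [0.5293, 0.0499, 0.1661]
tool_rot: [[-0.006, -0.0, -1.0], [1.0, 0.0, -0.006], [0.0, -1.0, 0.0]]
contact_force: [0.4, 1.1, 1.3]
gripper_width: 0.057
```

```bash
python3 -c "from m import *; look()"
```

```text
centre above hub mm 32.9 tilt [0.001 0.003] c [0.5291 0.0479] normal%60 23.4 tool%60 30.3
t 17.1 q7 84.0 [0.5293 0.0499 0.1661] [0.4 1.1 1.3] [ 0.24 -0.04 -0.02] 0.05700951655169065
```

>>> servo_tool --offset '[[0, 0, 0], [0, 0.002, 0], [0, 0.004, 0], [0, 0.005, 0], [0, 0.005, 0], [0, 0.005, 0], [0, 0.005, 0], [0, 0.005, 0], [0, 0.005, 0]]' --turn '[[0, 0.12, 0], [0, 0.25, 0], [0, 0.37, 0], [0, 0.5, 0], [0, 0.62, 0], [0, 0.75, 0], [0, 0.87, 0], [0, 1, 0], [0, 1, 0]]' --hand '[57, 57, 57, 57, 57, 57, 57, 57, 57]'

```text
clock: 18.27
tcp_pos: [0.5292, 0.0498, 0.162]
tool_rot: [[0.494, -0.0, -0.869], [0.869, -0.0, 0.494], [-0.0, -1.0, 0.0]]
contact_force: [-0.3, 0.8, 0.7]
gripper_width: 0.057
```

```bash
python3 -c "from m import *; look()"
```

```text
centre above hub mm 32.6 tilt [-0.008  0.001] c [0.5283 0.0492] normal%60 7.4 tool%60 0.4
t 18.275 q7 59.3 [0.5292 0.0498 0.162 ] [-0.3  0.8  0.7] [-0.    0.02 -0.01] 0.0570211746625327
```

>>> servo_tool --offset '[[0, 0, 0], [0, 0, 0], [0, 0, 0], [0, 0, 0], [0, 0, 0], [0, 0, 0], [0, 0, 0], [0, 0, 0], [0, 0, 0]]' --turn '[[0, 0.12, 0], [0, 0.25, 0], [0, 0.37, 0], [0, 0.5, 0], [0, 0.62, 0], [0, 0.75, 0], [0, 0.87, 0], [0, 1, 0], [0, 1, 0]]' --hand '[57, 57, 57, 57, 57, 57, 57, 57, 57]'

```text
clock: 19.45
tcp_pos: [0.5293, 0.0498, 0.162]
tool_rot: [[0.862, -0.0, -0.507], [0.507, -0.0, 0.862], [-0.0, -1.0, -0.0]]
contact_force: [-0.1, 0.3, 0.7]
gripper_width: 0.0572
```

```bash
python3 -c "from m import *; look()"
```

```text
centre above hub mm 30.7 tilt [-0.01   0.002] c [0.5287 0.0495] normal%60 37.3 tool%60 30.4
t 19.45 q7 35.0 [0.5293 0.0498 0.162 ] [-0.1  0.3  0.7] [-0.05  0.   -0.06] 0.057206664058200296
```

>>> servo_tool --offset '[[0, 0, 0], [0, 0, 0], [0, 0, 0], [0, 0, 0], [0, 0, 0], [0, 0, 0], [0, 0, 0], [0, 0, 0], [0, 0, 0]]' --turn '[[0, 0.12, 0], [0, 0.25, 0], [0, 0.37, 0], [0, 0.5, 0], [0, 0.62, 0], [0, 0.75, 0], [0, 0.87, 0], [0, 1, 0], [0, 1, 0]]' --hand '[57, 57, 57, 57, 57, 57, 57, 57, 57]'

```text
clock: 20.62
tcp_pos: [0.5293, 0.0498, 0.1621]
tool_rot: [[1.0, -0.0, -0.008], [0.008, -0.0, 1.0], [-0.0, -1.0, -0.0]]
contact_force: [-0.4, 0.6, -0.1]
gripper_width: 0.0568
```

```bash
python3 -c "from m import *; look()"
```

```text
centre above hub mm 28.7 tilt [-0.013  0.007] c [0.5292 0.0491] normal%60 7.3 tool%60 0.5
t 20.625 q7 11.0 [0.5293 0.0498 0.1621] [-0.4  0.6 -0.1] [-0.01  0.01  0.01] 0.05675698256731003
```

It is descending 2 mm per 30°, so the thread is engaged. Continuing, a little lower.

>>> servo_tool --offset '[[0, 0.001, 0], [0, 0.002, 0], [0, 0.004, 0], [0, 0.005, 0], [0, 0.005, 0], [0, 0.005, 0], [0, 0.005, 0], [0, 0.005, 0], [0, 0.005, 0]]' --turn '[[0, 0.12, 0], [0, 0.25, 0], [0, 0.37, 0], [0, 0.5, 0], [0, 0.62, 0], [0, 0.75, 0], [0, 0.87, 0], [0, 1, 0], [0, 1, 0]]' --hand '[57, 57, 57, 57, 57, 57, 57, 57, 57]'

```text
clock: 21.8
tcp_pos: [0.5293, 0.0499, 0.158]
tool_rot: [[0.87, -0.0, 0.493], [-0.493, -0.0, 0.87], [-0.0, -1.0, -0.0]]
contact_force: [0.4, 0.9, -0.6]
gripper_width: 0.057
```

>>> servo_tool --offset '[[0, 0, 0], [0, 0, 0], [0, 0, 0], [0, 0, 0], [0, 0, 0], [0, 0, 0], [0, 0, 0], [0, 0, 0], [0, 0, 0]]' --turn '[[0, 0.12, 0], [0, 0.25, 0], [0, 0.37, 0], [0, 0.5, 0], [0, 0.62, 0], [0, 0.75, 0], [0, 0.87, 0], [0, 1, 0], [0, 1, 0]]' --hand '[57, 57, 57, 57, 57, 57, 57, 57, 57]'

```text
clock: 22.92
tcp_pos: [0.5293, 0.0498, 0.158]
tool_rot: [[0.508, -0.0, 0.862], [-0.862, -0.0, 0.508], [0.0, -1.0, -0.0]]
contact_force: [0.5, -0.9, -0.4]
gripper_width: 0.057
```

```bash
python3 -c "from m import *; look()"
```

```text
centre above hub mm 24.7 tilt [-0.005  0.013] c [0.5282 0.0491] normal%60 7.1 tool%60 0.5
t 22.925 q7 -35.7 [0.5293 0.0498 0.158 ] [ 0.5 -0.9 -0.4] [-0.02  0.03 -0.01] 0.057042696232895526
```

>>> servo_tool --offset '[[0, 0, 0], [0, 0, 0], [0, 0, 0], [0, 0, 0], [0, 0, 0], [0, 0, 0], [0, 0, 0]]' --turn '[[0, 0.08, 0], [0, 0.16, 0], [0, 0.24, 0], [0, 0.32, 0], [0, 0.4, 0], [0, 0.4, 0], [0, 0.4, 0]]' --hand '[57, 57, 57, 57, 57, 57, 57]'

```text
clock: 23.85
tcp_pos: [0.5293, 0.0498, 0.1581]
tool_rot: [[0.315, -0.0, 0.949], [-0.949, -0.0, 0.315], [0.0, -1.0, -0.0]]
contact_force: [0.5, -0.1, 0.3]
gripper_width: 0.0565
```

```bash
python3 -c "from m import *; look()"
```

```text
centre above hub mm 24.2 tilt [-0.001  0.002] c [0.5282 0.049 ] normal%60 55.3 tool%60 48.4
t 23.85 q7 -45.2 [0.5293 0.0498 0.1581] [ 0.5 -0.1  0.3] [-0.05  0.08  0.04] 0.05653633242974413
```

>>> servo_tool --offset '[[0, 0, 0], [0, 0, 0], [0, 0, 0], [0, 0, 0], [0, 0, 0], [0, 0, 0]]' --turn '[[0, 0.07, 0], [0, 0.14, 0], [0, 0.2, 0], [0, 0.27, 0], [0, 0.27, 0], [0, 0.27, 0]]' --hand '[57, 57, 57, 57, 57, 57]'

```text
clock: 24.65
tcp_pos: [0.5293, 0.0499, 0.1581]
tool_rot: [[0.178, -0.0, 0.984], [-0.984, -0.0, 0.178], [0.0, -1.0, -0.0]]
contact_force: [0.9, -0.7, -0.8]
gripper_width: 0.0569
```

```bash
python3 -c "from m import *; look()"
```

```text
centre above hub mm 24.5 tilt [ 0.027 -0.042] c [0.5044 0.0216] normal%60 44.1 tool%60 40.3
t 24.65 q7 -51.5 [0.5293 0.0499 0.1581] [ 0.9 -0.7 -0.8] [-0.    0.02 -0.02] 0.05690806470973662
```

That fit failed: the tilt and centre are nonsense. I'll turn a little more and look at a picture.

>>> servo_tool --offset '[[0, 0, 0], [0, 0, 0], [0, 0, 0], [0, 0, 0], [0, 0, 0], [0, 0, 0]]' --turn '[[0, 0.07, 0], [0, 0.14, 0], [0, 0.2, 0], [0, 0.27, 0], [0, 0.27, 0], [0, 0.27, 0]]' --hand '[57, 57, 57, 57, 57, 57]'

```text
clock: 25.45
tcp_pos: [0.5293, 0.0498, 0.1581]
tool_rot: [[0.038, -0.0, 0.999], [-0.999, -0.0, 0.038], [0.0, -1.0, -0.0]]
contact_force: [0.2, 0.2, -0.6]
gripper_width: 0.0568
```

```bash
python3 -c "from m import *; look('w6')"
```

```text
centre above hub mm 24.2 tilt [ 0.01  -0.018] c [0.5026 0.0278] normal%60 38.7 tool%60 32.2
t 25.45 q7 -57.9 [0.5293 0.0498 0.1581] [ 0.2  0.2 -0.6] [-0.01 -0.   -0.02] 0.056849920769116775
```

View pics/w6.png

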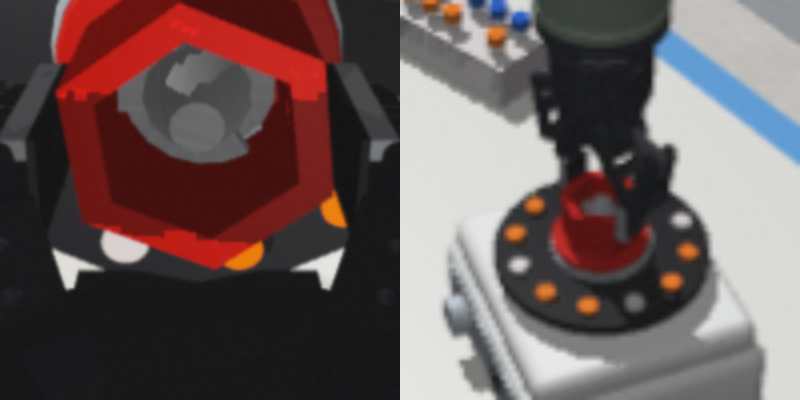

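The picture shows the flange low and near the hub, with the disc at its clockwise stop. Orange caps at about crop (240,255) spoilt the red mask, so I'm tightening it and measuring again.

```bash
sed -i 's/h\[...,0\]<8)|(h\[...,0\]>172))&(h\[...,1\]>120)&(h\[...,2\]>40)&(s\["depth"\]>0)&(np.hypot(P\[...,0\]-.529,P\[...,1\]-.0497)<.04)/h[...,0]<6)|(h[...,0]>172))\&(h[...,1]>120)\&(h[...,2]>40)\&(s["depth"]>0)\&(np.hypot(P[...,0]-.529,P[...,1]-.0497)<.035)\&(P[...,2]>.165)/; s/q=P\[m\];*$/q=P[m];print(len(q))/' m.py; grep -n "<.035" m.py | head -3
python3 - <<'E'
from m import *
st=arm.get_state();s=arm.snapshot("wrist");C=cfw(s,st)
look()
h=cv2.cvtColor(s["image"],cv2.COLOR_RGB2HSV)
hh,w=s["depth"].shape;uv=np.stack(np.meshgrid(np.arange(w),np.arange(hh)),-1).reshape(-1,2)
o,d=rays(s,C,uv);P=(o+d*s["depth"].reshape(-1,1)).reshape(hh,w,3)
R=np.hypot(P[...,0]-.529,P[...,1]-.0497)
g=(R<.008)&(P[...,2]>.16);print("stud tip z",np.percentile(P[g][:,2],[50,90,98]))
m=(R<.032)&(R>.02)&(P[...,2]>.168)&(h[...,1]>120);print("ring z",np.percentile(P[m][:,2],[25,50,75,95]),m.sum())
E
```

```text
20:    r=((h[...,0]<6)|(h[...,0]>172))&(h[...,1]>120)&(h[...,2]>40)&(s["depth"]>0)&(np.hypot(P[...,0]-.529,P[...,1]-.0497)<.035)&(P[...,2]>.165)
6770
centre above hub mm 24.3 tilt [ 0.011 -0.02 ] c [0.5032 0.0274] normal%60 38.9 tool%60 32.2
t 25.6 q7 -57.9 [0.5293 0.0498 0.1581] [ 0.9 -0.  -0.4] [0.04 0.02 0.03] 0.0573902595692709
stud tip z [0.17673776 0.17777091 0.17821939]
ring z [0.17795588 0.18183392 0.18241051 0.18310635] 9492
```

>>> servo_tool --offset '[[0, 0, 0], [0, 0, 0], [0, 0, 0], [0, 0, 0], [0, 0, 0], [0, 0, 0]]' --turn '[[0, 0.1, 0], [0, 0.2, 0], [0, 0.3, 0], [0, 0.4, 0], [0, 0.4, 0], [0, 0.4, 0]]' --hand '[57, 57, 57, 57, 57, 57]'

```text
clock: 26.4
tcp_pos: [0.5295, 0.05, 0.1581]
tool_rot: [[-0.17, 0.0, 0.985], [-0.985, 0.0, -0.17], [-0.0, -1.0, 0.0]]
contact_force: [1.3, 1.8, 0.7]
gripper_width: 0.0569
```

```bash
cat >> m.py <<'E'
def rel():
    st=arm.get_state();s=arm.snapshot("wrist");C=cfw(s,st)
    h=cv2.cvtColor(s["image"],cv2.COLOR_RGB2HSV);hh,w=s["depth"].shape
    uv=np.stack(np.meshgrid(np.arange(w),np.arange(hh)),-1).reshape(-1,2)
    o,d=rays(s,C,uv);P=(o+d*s["depth"].reshape(-1,1)).reshape(hh,w,3);R=np.hypot(P[...,0]-.529,P[...,1]-.0497)
    g=(R<.006)&(P[...,2]>.17);m=(R<.034)&(R>.022)&(P[...,2]>.17)&(h[...,1]>120)&((h[...,0]<6)|(h[...,0]>172))
    c,e=np.histogram(P[m][:,2],np.arange(.172,.2,.0005));i=c.argmax();z=P[m][:,2];pk=z[np.abs(z-e[i]-.00025)<.001].mean()
    tip=np.median(P[g][:,2]);print("ring-tip mm (home 5.0)",round((pk-tip)*1e3,2),"tip",tip,"peak n",c[max(i-3,0):i+4])
    x=P[m&(np.abs(P[...,2]-pk)<.0015)];th=np.degrees(np.arctan2(x[:,1]-.0497,x[:,0]-.529))
    print("z by sector",[(round(a),round(np.median(x[np.abs((th-a+180)%360-180)<30][:,2])*1e3,2)) for a in range(-180,180,60) if (np.abs((th-a+180)%360-180)<30).sum()>20])
    print("mz",st["moment"][2],"q7",st["qpos"][6],"tcp",np.round(st["tcp_pos"],4))
E
python3 -c "from m import *; look();rel()"
```

```text
6746
centre above hub mm 24.1 tilt [ 0.    -0.002] c [0.5284 0.0498] normal%60 28.4 tool%60 20.2
t 26.4 q7 -67.3 [0.5295 0.05   0.1581] [1.3 1.8 0.7] [ 0.33 -0.31  0.02] 0.056862047202556734
ring-tip mm (home 5.0) 5.03 tip 0.1772070234718756 peak n [ 160  502 1303 1780 1232  389   56]
z by sector [(-180, np.float64(182.24)), (-120, np.float64(182.28)), (-60, np.float64(182.19)), (0, np.float64(182.19)), (60, np.float64(182.21)), (120, np.float64(182.21))]
mz -0.036944494015120524 q7 -67.34662690884765 tcp [0.5294 0.05   0.1582]
```

Ring minus tip is 5.03 mm (home is 5.0) and the ring is level. The nut has begun to lag the jaws. One gentle check turn.

>>> servo_tool --offset '[[0, 0, 0], [0, 0, 0], [0, 0, 0], [0, 0, 0], [0, 0, 0]]' --turn '[[0, 0.07, 0], [0, 0.14, 0], [0, 0.2, 0], [0, 0.2, 0], [0, 0.2, 0]]' --hand '[57, 57, 57, 57, 57]'

```text
clock: 27.12
tcp_pos: [0.5295, 0.0499, 0.1582]
tool_rot: [[-0.273, 0.0, 0.962], [-0.962, -0.0, -0.273], [-0.0, -1.0, 0.0]]
contact_force: [3.2, 2.0, 1.3]
gripper_width: 0.0569
```

```bash
python3 -c "from m import *; look();rel()"
```

```text
6731
centre above hub mm 24.1 tilt [-0.    -0.001] c [0.5288 0.0494] normal%60 23.6 tool%60 14.2
t 27.125 q7 -72.2 [0.5295 0.0499 0.1582] [3.2 2.  1.3] [ 0.51 -0.75  0.55] 0.056897503386254475
ring-tip mm (home 5.0) 5.02 tip 0.17719544865775455 peak n [ 145  517 1352 1855 1163  359   56]
z by sector [(-180, np.float64(182.21)), (-120, np.float64(182.22)), (-60, np.float64(182.19)), (0, np.float64(182.13)), (60, np.float64(182.21)), (120, np.float64(182.16))]
mz 0.595177163273385 q7 -72.16732832422123 tcp [0.5296 0.0499 0.1582]
```

The nut is seated: its height has stopped changing and torque has risen to 0.6 Nm. Now I back off within the slop, open and lift.

>>> servo_tool --offset '[[0, 0, 0], [0, 0, 0], [0, 0, 0], [0, 0, 0], [0, 0, 0], [0, 0, 0], [0, 0, 0], [0, -0.02, 0], [0, -0.06, 0], [0, -0.12, 0], [0, -0.18, 0], [0, -0.2, 0], [0, -0.2, 0], [0, -0.2, 0], [0, -0.2, 0]]' --turn '[[0, -0.15, 0], [0, -0.25, 0], [0, -0.25, 0], [0, -0.25, 0], [0, -0.25, 0], [0, -0.25, 0], [0, -0.25, 0], [0, -0.25, 0], [0, -0.25, 0], [0, -0.25, 0], [0, -0.25, 0], [0, -0.25, 0], [0, -0.25, 0], [0, -0.25, 0], [0, -0.25, 0]]' --hand '[57, 57, 85, 85, 85, 85, 85, 85, 85, 85, 85, 85, 85, 85, 85]'

```text
clock: 29.1
tcp_pos: [0.529, 0.0498, 0.3173]
tool_rot: [[-0.146, -0.001, 0.989], [-0.989, -0.0, -0.146], [0.001, -1.0, -0.001]]
contact_force: [-0.1, -0.5, 0.1]
gripper_width: 0.0847
```

Run:
```python
from m import *
look();rel()
a=[cv2.cvtColor(arm.snapshot(n)["image"],cv2.COLOR_RGB2BGR)[y-50:y+50,x-50:x+50] for n,x,y in(("scene",281,215),("side",270,205))]
a.append(cv2.resize(cv2.cvtColor(arm.snapshot("wrist")["image"],cv2.COLOR_RGB2BGR),(400,300)))
b=np.hstack([cv2.resize(i,(200,200),interpolation=2) for i in a[:2]])
cv2.imwrite("pics/w7.png",np.vstack([b,a[2]]))
```

```text
1526
centre above hub mm 24.1 tilt [-0.001  0.   ] c [0.529  0.0493] normal%60 31.1 tool%60 21.6
t 29.1 q7 -75.6 [0.529  0.0498 0.3173] [-0.1 -0.5  0.1] [-0.03  0.02  0.02] 0.08472894985157439
ring-tip mm (home 5.0) 4.94 tip 0.17698035879897248 peak n [ 21  65 154 361 338 211 105]
z by sector [(-180, np.float64(181.96)), (-120, np.float64(182.09)), (-60, np.float64(182.16)), (0, np.float64(181.99)), (60, np.float64(182.05)), (120, np.float64(182.06))]
mz 0.03726712636754292 q7 -75.61356763378593 tcp [0.5291 0.0498 0.3174]
```

View pics/w7.png

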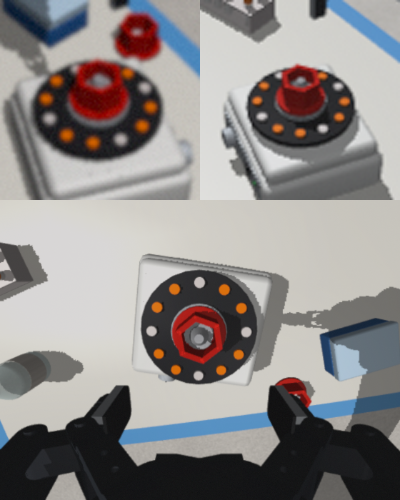

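The nut sits flat on the hub, coaxial and clear of the gripper (wrist view about (198,333)), and the bystanders look undisturbed. Handing in.

```bash
python3 -c "from workcell import arm; arm.job_done()"
```

```text
the job is handed in; nothing more can be done
```

The red flange nut is screwed home on the stud and released, and I handed the job in at about 29 s; no verdict came back.

- **What I did:** I took the farthest of the three nuts, at r≈0.69 m, and lowered it over the stud. I eased the jaws so it rested on the thread ends, at about 36 mm. Turned anticlockwise with the jaws as a loose wrench, it rode up to about 39 mm and dropped to about 32 mm. I then ran it clockwise until the height stopped changing and torque rose to about 0.6 Nm, opened the jaws and lifted clear.
- **Last checks:** The nut's top stands 4.9 mm above the stud tip (5.0 is home). It is level within about 0.1–0.2 mm across the ring and within about 0.5 mm of the stud's axis. Contact force is near zero. The bystanders looked undisturbed in the views, but I did not measure their positions.
- **What disagreed:**
  - The wrist camera's direct height read 24.1 mm. It carries about +1 mm of bias, since it shows the stud tip about 1 mm too high, so I trusted the height relative to the tip.
  - Two fits late in the run gave a wrong centre and tilt, apparently because orange caps got into the red mask. The fits after the next small turn were good again.
  - The nut turned about 7° back when I released it, within the shaft's play or the thread's slack, with no measurable change in height.
  - I inferred the shaft's position from the disc caps in the pictures; I could not measure it directly.

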